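# Fetch the equalising block from behind the flask and the terminal box

## Robot

A 6-joint arm with a two-finger parallel gripper is mounted at the origin on the work surface. World frame = base frame: x ahead of the robot, y to its left, z up, the work surface at z = 0. Lengths are in m, angles in degrees, forces in N, time in s.
With the tool pointing down it reaches from about 0.25 to 0.85 m from the base axis. Payload 12.5 kg.
Tool frame: the origin (TCP) lies at the very end of the fingers, on their centre line; the grasp point (between the pads) lies 19 mm behind it; z points along the fingers, y is the line along which they close (so a half turn about z gives the same grasp; the last joint's range is limited). The gripper opens to 93 mm and grips with 3 to 60 N. Pads are 15 mm wide; open, the fingers measure 128 mm over their backs; the gripper's body (75 mm by 188 mm) begins 65 mm behind the grasp point.
Start: joints at [-77.899, 20.094, 94.641, -0, 65.266, -4.847], TCP at [0.16, -0.526, 0.184] pointing down, gripper open.
Joint ranges: [-157.81, 157.81], [-45, 120.19], [0.68, 151.7], [-89.99, 269.99], [4.06, 180], [-164.3, 164.3]. Speed limits (degrees/s): [127.2, 127.2, 159.86, 180, 180, 180].

## Interface

Orientations are given as [roll, pitch, yaw] about the fixed x, y, z axes, in that order (R = Rz(yaw) Ry(pitch) Rx(roll)).
In Python, from plant import read_state, camera, get_calibration, hand_in gives the robot as it stands.
- The arm moves only by the tool drive_tool, never from a script. Its argument "moves" is a list of rows, each a list of 5 numbers: the shift along the world's x, y, z in mm, then the turn about the world's z in degrees, then the opening, from -1 (shut) to 1 (fully open). A call has 1 to 12 rows; each row shifts and turns the commanded pose from where the row before left it; what a row does not reach is not made up. A row lasts 1/8 s, in which the tool goes at most 62.5 mm and 10.7 degrees, less where a joint would pass 70% of its speed; a pose out of reach is approached as far as the arm can. A call with a gripper value outside its range is refused whole. The fingers move at their own pace and stop on an object; "squeeze" is the grip in N (left out, the last holds). Time passes only in rows, so rows that do not move let the fingers close. It gives the time, the measured TCP pose, the force, the opening and the grip force at its end, in the units of the state.
- read_state(): the state, without advancing time (a new reading comes with each control period).
- camera(name): name is "scene" or "top" or "wrist"; returns the picture (420x560x3 uint8, red, green, blue); there is no depth.
- get_calibration(name): a dict with "fx", "fy", "cx", "cy" (pixels), "world_from_camera" (4x4, takes a point from camera to world coordinates). Camera axes: x right, y up, looking along -z (the intrinsics and any distortion apply to the point x, -y, -z); pixel columns grow to the right and rows downward; lengths in m; the calibration is good to about 2 mm. The wrist camera is an equidistant fisheye: a pixel r from the principal point sees the ray r / f radians off the axis. A picture is of the moment at which its call begins: read the wrist's pose just before it. get_calibration takes no time and is no camera call; for the wrist camera it gives the pose at the moment of the call.
- hand_in(): hands the job in; it is judged then, once.
The state is a dict: "time": time; "q": joint angles; "qvel": joint speeds; "joint_efforts": joint torques, N m; "tool_pos": TCP position; "orientation": TCP orientation; "force": force on the tool from outside, world axes, zero at the start; "torque": the same for the moment, N m; "opening": opening from 0.0 (shut) to 1.0 (fully open); "finger_force": force on a finger pad.
Only numpy, scipy, OpenCV 4.12 (cv2) and the standard library are available. Lean on these libraries where they do the work, as an engineer would, in place of code of your own. Each camera call takes 0.05 s, during which the arm holds its last target. There are 200 camera calls.

## Task

Stand the steel flask and the terminal box from the front of the white storage bay on the black rubber mat, then fetch the wider of the two aluminium blocks from behind them and stand it in the middle of the hotplate's round plate. Once it is there, put the flask and the box back in the bay, each on the spot where it stood before. Keep all upright, and do not disturb the slim aluminium block or the little jar on the mat.

Things in the scene. Friction and masses are not known exactly. Their poses are not given: they have to be found in the camera images.
- bay: White sheet-metal bay fixed to the bench, 160 (x) x 235 (y) mm; floor 3 mm thick, walls 5 mm thick, 45 mm high on +x and both y sides, open at the front (-x). Origin: centre of its underside on the bench; z up. Flask and box stand at x about -36 mm, y about +-50 mm; the blocks behind at x about +26 mm, y +-50 mm, 5 to 22 mm clear of them. Turned a little.
- hotplate: Low yellow and black surface-temperature hotplate (cold) fixed to the bench, 180 x 170 mm, with a bare round steel plate 110 mm across in the middle of its top. Origin: centre of its underside, on the bench top; the plate's flat top is 98 mm above the origin. z up. It may stand in the middle, left or right, slightly turned.
- mat: Black rubber mat fixed to the bench, 190 (x) x 220 (y) x 3 mm, the side area. Origin: centre of its underside, on the bench top. Its near two thirds are empty; the jar stands near its far (+x) edge, about 70 mm from the centre. It may lie in the middle, left or right, slightly turned.
- flask: Bare steel vacuum flask, upright cylinder 58 mm across and 140 mm tall with a black lid (48 mm across, the top 16 mm); the straight wall runs up to 118 mm. 0.25 to 0.5 kg. Origin: centre of its underside; z up.
- postbox: Grey metal terminal box, square prism 54 x 54 x 120 mm standing upright, with four red and black binding posts on top (total height 140 mm). Its sides lie along its own x and y. 0.3 to 0.65 kg. Origin: centre of its underside; z up. It stands turned up to 0.1 rad from square to the bay.
- wide_block: The wider aluminium equalising block: upright cylinder 50 mm across and 80 mm tall, with four small dark bores in its top. 0.25 to 0.45 kg. Origin: centre of its underside; z up. It is lower than the things in front of it.
- slim_block: The slim aluminium block, to be left alone: upright cylinder 34 mm across and 80 mm tall with one dark bore in its top, 0.15 kg. Origin: centre of its underside; z up.
- jar: Little closed amber jar standing on the mat, to be left alone: 38 mm across, 45 mm tall, 0.06 kg. Origin: centre of its underside; z up.
There are look-alikes about, which are no part of the job. What is shaped like the wide_block but green or orange is not meant.

How it is judged (in metres and radians):
On the way, in this order (a step that is already met when the one before it is completed fails the run):
1. flask and terminal box both stand on the mat, released, the wide block still in its place (x of flask in the frame of mat between -0.095 and 0.095 m and y of flask in the frame of mat between -0.11 and 0.11 m and height (world z) of each of flask, postbox below 0.01 m and angle between each of flask, postbox's own z axis and vertical below 0.1 rad and linear speed of each of flask, postbox below 0.03 m/s and x of postbox in the frame of mat between -0.095 and 0.095 m and y of postbox in the frame of mat between -0.11 and 0.11 m and contact force between each of flask, postbox and the fingers below 0.1 N and distance of wide_block from where it was at the start of the episode below 0.015 m), for 0.2 s.
2. the wide block stands released in the middle of the plate, flask and box still on the mat (horizontal distance between wide_block and hotplate below 0.015 m and z of wide_block in the frame of hotplate between 0.094 and 0.103 m and angle between each of wide_block, flask, postbox's own z axis and vertical below 0.1 rad and linear speed of each of wide_block, flask, postbox below 0.03 m/s and x of flask in the frame of mat between -0.095 and 0.095 m and y of flask in the frame of mat between -0.11 and 0.11 m and height (world z) of each of flask, postbox below 0.01 m and x of postbox in the frame of mat between -0.095 and 0.095 m and y of postbox in the frame of mat between -0.11 and 0.11 m and contact force between each of flask, postbox, wide_block and the fingers below 0.1 N), for 0.2 s.
At the end, for the whole second after the job is handed in: The wide block stands upright on the hotplate's plate, within 15 mm of its middle; the flask and the terminal box stand upright in the bay, each within 15 mm of where it stood at the start; slim block and jar are within 15 mm of their starting places; all released and at rest (horizontal distance between wide_block and hotplate below 0.015 m and z of wide_block in the frame of hotplate between 0.094 and 0.103 m and angle between each of wide_block, flask, postbox's own z axis and vertical below 0.1 rad and linear speed of wide_block below 0.03 m/s and distance of each of flask, postbox, slim_block, jar from where it was at the start of the episode below 0.015 m and linear speed of each of flask, postbox below 0.02 m/s and angular speed of each of flask, postbox below 0.2 rad/s and contact force between each of flask, postbox, wide_block and the fingers below 0.1 N); the robot touches nothing.
It fails at once if the slim block or the jar is pushed more than 15 mm or tipped (distance of any of slim_block, jar from where it was at the start of the episode above 0.015 m or angle between any of slim_block, jar's own z axis and vertical above 0.5 rad).
It fails at once if the flask, the terminal box or the wide block is tipped over (angle between any of flask, postbox, wide_block's own z axis and vertical above 0.6 rad).
It also fails if it takes over 128 s, if anything falls off the work surface, if the arm or the gripper's body presses on something with over 40 N, if the wrist force passes 120 N, or if a joint passes its speed limit or range.

## Working session

There is one attempt and no reset: what is moved stays moved. The work goes in short steps, Python scripts to look and compute and a tool call to move; the robot and the scene stay as the last step left them, time stands still between calls to the robot, and variables do not carry over. Pictures are saved under pics/ and viewed, at most 14 in all, crops included, and the job is handed in when it is done.

Besides the shell and the picture viewer there is one more tool, called after "Emit:" as name(argument=value, ...), one argument or row to a line, values as JSON. drive_tool: Moves the arm, as the interface text tells. Its arguments: {"type":"object","properties":{"moves":{"type":"array","items":{"type":"array","items":{"type":"number"}}},"squeeze":{"type":"number"}},"required":["moves"]}

```bash
mkdir -p pics; ls; python3 - <<'E'
from plant import *
import cv2,numpy as np
s=read_state();print({k:np.round(v,3).tolist() for k,v in s.items()})
for n in("scene","top"):
    cv2.imwrite(f"pics/{n}0.png",cv2.resize(camera(n)[:,:,::-1],(784,588),interpolation=cv2.INTER_CUBIC))
for n in("scene","top","wrist"):
    c=get_calibration(n);print(n,{k:np.round(v,4).tolist() for k,v in c.items()})
E
```

```text
pics
{'time': 0.0, 'q': [-77.9, 20.124, 94.677, 0.001, 65.266, -4.848], 'qvel': [0.012, -0.035, -0.004, -0.003, 0.021, 0.02], 'joint_efforts': [0.001, -49.732, -28.526, 0.07, 0.026, -0.0], 'tool_pos': [0.16, -0.526, 0.184], 'orientation': [-179.933, -0.006, 16.948], 'force': [0.064, -0.247, 0.553], 'torque': [0.018, 0.025, -0.066], 'finger_force': 0.0, 'opening': 0.998}
scene {'fx': 384.1389, 'fy': 384.1389, 'cx': 280.3615, 'cy': 205.7816, 'world_from_camera': [[0.7612, -0.4085, 0.5037, 0.9568], [0.6483, 0.4585, -0.6078, -0.5279], [0.0173, 0.7892, 0.6138, 0.5737], [0.0, 0.0, 0.0, 1.0]]}
top {'fx': 415.354, 'fy': 415.354, 'cx': 279.3759, 'cy': 212.4802, 'world_from_camera': [[-0.0265, 0.9971, -0.071, 0.4297], [-0.9995, -0.0278, -0.0174, -0.0157], [-0.0193, 0.0705, 0.9973, 1.116], [0.0, 0.0, 0.0, 1.0]]}
wrist {'fx': 325.1923, 'fy': 325.1923, 'cx': 278.9379, 'cy': 210.4251, 'world_from_camera': [[0.2917, 0.9201, 0.2615, 0.2327], [-0.9565, 0.2808, 0.0789, -0.5043], [-0.0008, -0.2731, 0.962, 0.3837], [0.0, 0.0, 0.0, 1.0]]}
```

View pics/top0.png

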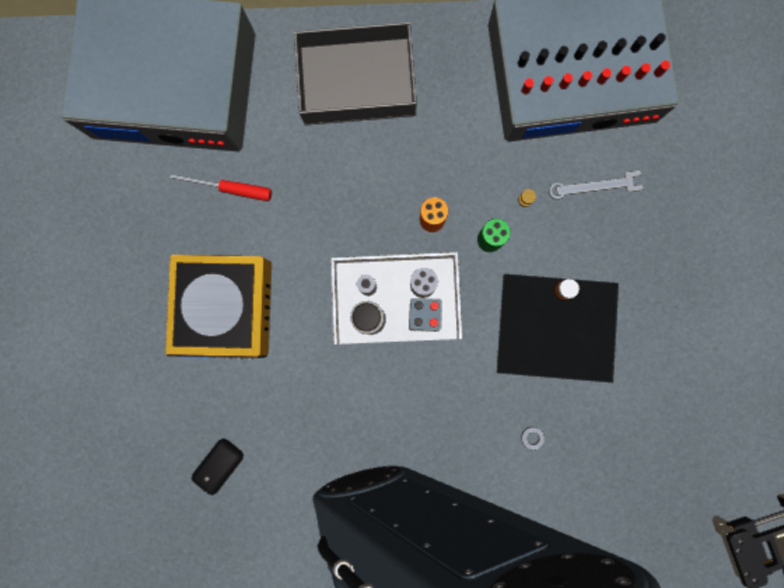

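View pics/scene0.png

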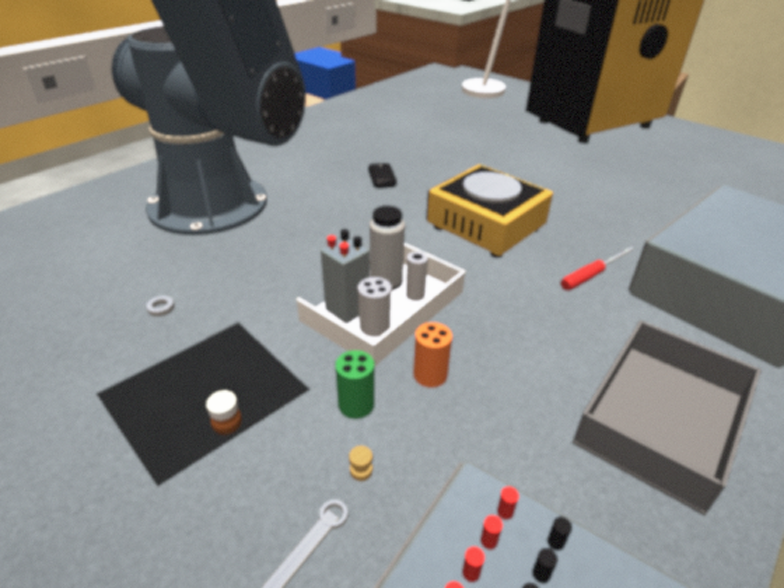

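The top view (1.4x) shows the bay in the middle, with the flask at (368,317), the box at (425,315), the wide block at (424,282) and the slim block at (367,284). The hotplate is on the left at (212,305). The mat is on the right at (558,328), with the jar at (568,289). Next I'll enlarge the bay.

```bash
cat > h.py <<'E'
from plant import *
import cv2,numpy as np
def ray(n,u,v,z):
    "world point at height z seen at full-res pixel u,v of a pinhole camera"
    c=get_calibration(n);T=np.array(c["world_from_camera"])
    d=T[:3,:3]@np.array([(u-c["cx"])/c["fx"],-(v-c["cy"])/c["fy"],-1]);o=T[:3,3]
    return o+d*(z-o[2])/d[2]
E
python3 - <<'E'
from h import *
im=np.mean([camera("top").astype(float) for _ in range(4)],0).astype(np.uint8)[:,:,::-1]
cv2.imwrite("pics/topraw.png",im)
cv2.imwrite("pics/bay.png",cv2.resize(im[175:250,232:332],(800,600),interpolation=cv2.INTER_CUBIC))
cv2.imwrite("pics/hm.png",np.vstack([cv2.resize(im[178:260,112:202],(400,364))  ,cv2.resize(im[190:278,350:446],(400,236))])[:600])
a=cv2.resize(im[175:275,112:202],(400,444),interpolation=cv2.INTER_CUBIC);b=cv2.resize(im[185:285,350:440],(400,444),interpolation=cv2.INTER_CUBIC)
cv2.imwrite("pics/hm.png",np.hstack([a,b]))
E
```

```text
(no output)
```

View pics/bay.png

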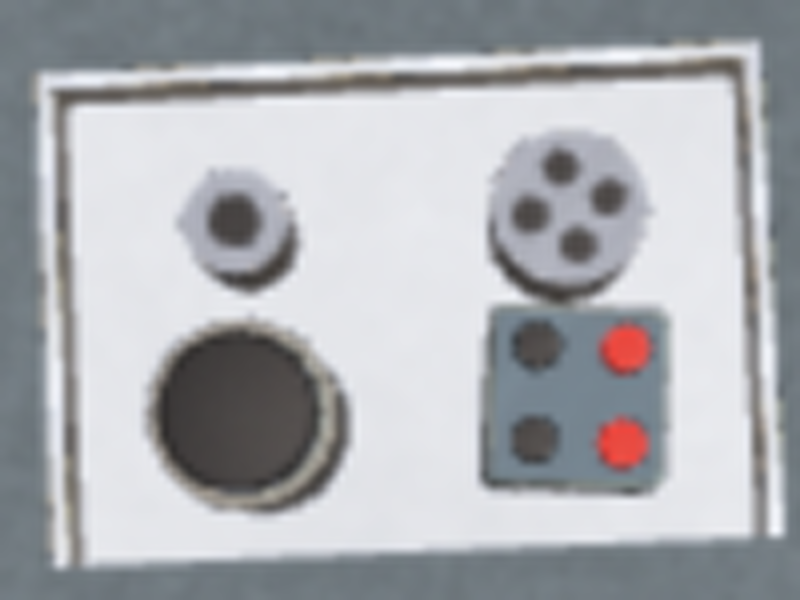

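View pics/hm.png

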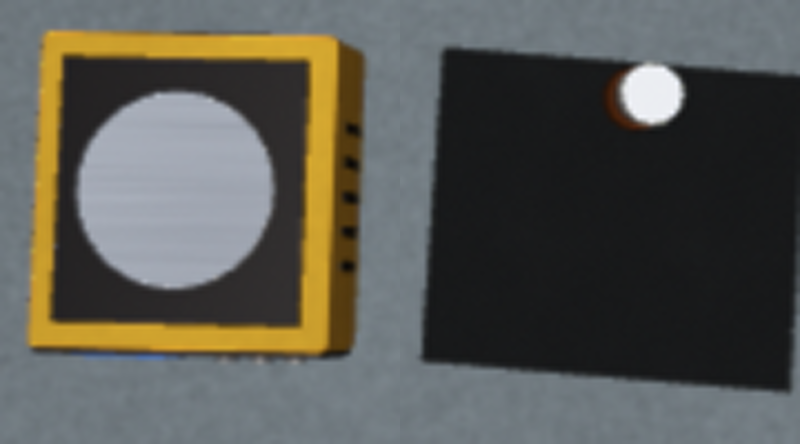

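In the bay crop (8x), the slim top is at (238,219), the wide top at (570,208) and the lid at (241,411). The binding posts are at (538,345), (627,348), (623,444) and (535,440). In the other crop (4.44x), the plate centre is at (175,190), and the mat corners are at (443,48), (422,358), (790,390) and about (803,75). The jar is at (652,95).

```bash
python3 - <<'E'
from h import *
f=lambda x,y,z,u0=232,v0=175,s=8:ray("top",u0+(x+.5)/s-.5,v0+(y+.5)/s-.5,z)
r=lambda p:np.round(np.array(p)*1000,1).tolist()
print("slim",r(f(238,219,.083)),"wide",r(f(570,208,.083)),"flask",r(f(241,411,.143)))
P=[f(x,y,.143) for x,y in((538,345),(627,348),(623,444),(535,440))]
print("box posts",r(np.mean(P,0)),r(P)); B=[f(x,y,.123) for x,y in((490,307),(666,307),(664,490),(482,488))];print("box top",r(np.mean(B,0)),r(B))
d=[P[3]-P[0],P[2]-P[1]];print("post dirs deg",[np.degrees(np.arctan2(-v[1],-v[0])) for v in d],[np.degrees(np.arctan2((v)[0],-(v)[1])) for v in (P[1]-P[0],P[2]-P[3])])
W=[f(*p,.045) for p in((40,75),(760,45),(782,535),(55,565))];W=[f(*p,.048) for p in((40,75),(760,45),(782,535),(55,565))];print("bay",r(W))
print("plate",r(f(175,190,.098,112,175,4.444)))
M=[f(x-400,y,.003,350,185,4.44) for x,y in((443,48),(422,358),(790,390),(803,75))];print("mat",r(M)); print("jar",r(f(252,95,.048,350,185,4.444)))
# scene cross-check projections
def proj(n,p):
    c=get_calibration(n);T=np.array(c["world_from_camera"]);q=T[:3,:3].T@(np.array(p)-T[:3,3]);return np.round([c["cx"]+c["fx"]*q[0]/-q[2],c["cy"]-c["fy"]*q[1]/-q[2]],1)*1.4
for p in (f(570,208,.083),f(241,411,.143),f(238,219,.083),f(175,190,.098,112,175,4.444)):print(proj("scene",p))
E
```

```text
slim [530.9, 46.7, 83.0] wide [531.4, -57.0, 83.0] flask [468.5, 43.6, 143.0]
box posts [470.7, -56.1, 143.0] [[485.5, -44.0, 143.0], [483.9, -70.0, 143.0], [455.8, -68.0, 143.0], [457.7, -42.3, 143.0]]
box top [470.5, -55.3, 123.0] [[498.4, -30.6, 123.0], [496.9, -83.2, 123.0], [442.3, -80.8, 123.0], [444.4, -26.6, 123.0]]
post dirs deg [np.float64(-3.5130268232586137), np.float64(-4.195521268517135)] [np.float64(-3.519096726727538), np.float64(-4.155866023756265)]
bay [[583.1, 112.0, 48.0], [586.1, -121.4, 48.0], [427.9, -122.9, 48.0], [424.5, 110.3, 48.0]]
plate [498.9, 319.4, 98.0]
mat [[548.9, -212.1, 3.0], [363.1, -192.1, 3.0], [338.6, -409.4, 3.0], [526.3, -427.2, 3.0]]
jar [513.4, -323.2, 48.0]
[374.5  286.44]
[387.1  211.82]
[417.34 256.9 ]
[492.38 184.38]
```

Emit:
drive_tool(
  moves=[
    [26,39,6,-1.7,0.65],
    [26,39,6,-1.7,0.65],
    [26,39,6,-1.7,0.65],
    [26,39,6,-1.7,0.65],
    [26,39,6,-1.7,0.65],
    [26,39,6,-1.7,0.65],
    [26,39,6,-1.7,0.65],
    [26,39,6,-1.7,0.65],
    [26,39,6,-1.7,0.65],
    [26,39,6,-1.7,0.65],
    [26,39,6,-1.7,0.65],
    [26,39,6,-1.7,0.65],
  ],
  squeeze=30,
)

```text
time: 1.8
tool_pos: [0.473, -0.0566, 0.2563]
orientation: [180.0, -0.0, -3.5]
force: [-0.0, -0.1, -0.5]
opening: 0.824
finger_force: 0.0
```

Emit:
drive_tool(
  moves=[
    [0,0,0,0,0.65],
    [0,0,0,0,0.65],
  ],
)

```text
time: 2.05
tool_pos: [0.472, -0.0583, 0.2558]
orientation: [180.0, 0.0, -3.4]
force: [0.5, 0.0, 0.0]
opening: 0.824
finger_force: 0.0
```

Emit:
drive_tool(
  moves=[
    [-1.5,2.5,0,-0.5,0.65],
    [0,0,-30,0,0.65],
    [0,0,-35,0,0.65],
    [0,0,-35,0,0.65],
    [0,0,-30,0,0.65],
    [0,0,-25,0,0.65],
    [0,0,-18,0,0.65],
    [0,0,0,0,0.65],
  ],
)

```text
time: 3.05
tool_pos: [0.4698, -0.056, 0.0823]
orientation: [-180.0, 0.1, -4.0]
force: [0.1, 0.7, 0.6]
opening: 0.823
finger_force: 0.0
```

Emit:
drive_tool(
  moves=[
    [0,0,0,0,0.3],
    [0,0,0,0,0.1],
    [0,0,0,0,-0.3],
    [0,0,0,0,-0.3],
    [0,0,0,0,-0.3],
  ],
  squeeze=30,
)

```text
time: 3.68
tool_pos: [0.4713, -0.0558, 0.0836]
orientation: [180.0, -0.1, -3.9]
force: [-1.5, -1.3, 7.0]
opening: 0.576
finger_force: 30.0
```

Emit:
drive_tool(
  moves=[
    [0,0,10,0,-0.3],
    [0,0,25,0,-0.3],
    [0,0,40,0,-0.3],
    [0,0,40,0,-0.3],
    [0,0,35,0,-0.3],
    [0,0,20,0,-0.3],
    [-3,-15,0,0,-0.3],
    [-8,-35,0,0,-0.3],
    [-10,-45,0,0,-0.3],
    [-11,-50,0,0,-0.3],
    [-11,-50,0,0,-0.3],
    [-10,-45,0,0,-0.3],
  ],
)

```text
time: 5.18
tool_pos: [0.4161, -0.2974, 0.2516]
orientation: [-179.9, 0.1, -4.0]
force: [0.3, -0.9, -4.6]
opening: 0.572
finger_force: 30.0
```

Emit:
drive_tool(
  moves=[
    [-8,-35,0,0,-0.3],
    [-5,-20,-5,0,-0.3],
    [0,-7,-20,0,-0.3],
    [0,0,-35,0,-0.3],
    [0,0,-35,0,-0.3],
    [0,0,-30,0,-0.3],
    [0,0,-20,0,-0.3],
    [0,0,-10,0,-0.3],
    [0,0,0,0,-0.3],
    [0,0,0,0,-0.3],
  ],
)

```text
time: 6.42
tool_pos: [0.4051, -0.3579, 0.0987]
orientation: [180.0, -0.1, -3.9]
force: [-0.8, -0.3, -5.6]
opening: 0.572
finger_force: 30.0
```

Emit:
drive_tool(
  moves=[
    [0,0,-7,0,-0.3],
    [0,0,-4,0,-0.3],
    [0,0,-3,0,-0.3],
    [0,0,0,0,-0.3],
    [0,0,0,0,-0.3],
  ],
)

```text
time: 7.05
tool_pos: [0.4048, -0.3576, 0.0841]
orientation: [-180.0, -0.0, -4.0]
force: [-0.7, 0.2, -4.9]
opening: 0.571
finger_force: 30.0
```

Emit:
drive_tool(
  moves=[
    [0,0,-1,0,-0.3],
    [0,0,0,0,-0.3],
  ],
)

```text
time: 7.3
tool_pos: [0.4051, -0.3579, 0.0836]
orientation: [180.0, -0.0, -4.0]
force: [-1.5, 0.7, 4.5]
opening: 0.575
finger_force: 30.0
```

Contact with the mat. I'll release, rise and go to the flask at (468.5, 43.6).

Emit:
drive_tool(
  moves=[
    [0,0,0,0,0.65],
    [0,0,0,0,0.65],
    [0,0,0,0,0.65],
    [0,0,25,0,0.65],
    [0,0,45,0,0.65],
    [0,0,45,0,0.65],
    [0,0,45,0,0.65],
    [3,20,10,0,0.65],
    [8,50,0,1,0.65],
    [9,55,0,1,0.65],
    [9,55,0,1,0.65],
    [9,55,0,1,0.65],
  ],
)

```text
time: 8.8
tool_pos: [0.4422, -0.1201, 0.2521]
orientation: [-180.0, 0.1, 0.1]
force: [0.7, -0.1, -0.6]
opening: 0.824
finger_force: 0.0
```

Emit:
drive_tool(
  moves=[
    [9,55,0,0,0.65],
    [8,55,0,0,0.65],
    [8,40,0,0,0.65],
    [0,16,0,0,0.65],
    [0,0,0,0,0.65],
    [0,0,0,0,0.65],
  ],
)

```text
time: 9.55
tool_pos: [0.4676, 0.0425, 0.2528]
orientation: [180.0, 0.0, -0.0]
force: [0.9, -0.5, 0.3]
opening: 0.827
finger_force: 0.0
```

```bash
python3 - <<'E'
from h import *
t=camera("top")[170:290,220:445,::-1]; w=camera("wrist")[:,:,::-1]
cv2.imwrite("pics/c1.png",np.vstack([cv2.resize(t,(560,299)),cv2.resize(w,(400,300))[:, :].copy() if 0 else np.pad(cv2.resize(w,(400,300)),((0,0),(0,160),(0,0)))]))
E
```

```text
(no output)
```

View pics/c1.png

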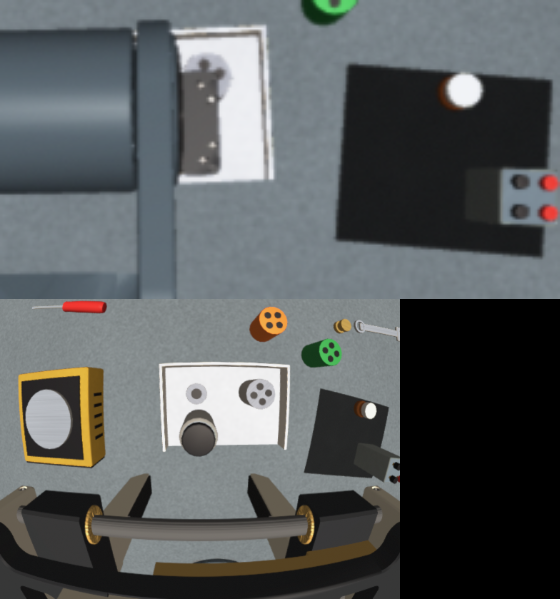

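The box stands upright on the mat at about (510,195), and the flask lies in line between the fingers. Next I'll grip the flask.

Emit:
drive_tool(
  moves=[
    [1,1,-10,0,0.65],
    [0,0,-30,0,0.65],
    [0,0,-35,0,0.65],
    [0,0,-35,0,0.65],
    [0,0,-30,0,0.65],
    [0,0,-20,0,0.65],
    [0,0,-10,0,0.65],
    [0,0,0,0,0.65],
  ],
)

```text
time: 10.65
tool_pos: [0.4686, 0.0442, 0.0826]
orientation: [180.0, 0.1, 0.0]
force: [0.0, 0.0, 0.3]
opening: 0.823
finger_force: 0.0
```

Emit:
drive_tool(
  moves=[
    [0,0,0,0,0.4],
    [0,0,0,0,0.25],
    [0,0,0,0,-0.3],
    [0,0,0,0,-0.3],
    [0,0,0,0,-0.3],
  ],
  squeeze=30,
)

```text
time: 11.28
tool_pos: [0.4693, 0.0443, 0.0835]
orientation: [180.0, -0.1, 0.1]
force: [-0.2, -0.8, 6.6]
opening: 0.601
finger_force: 30.0
```

Emit:
drive_tool(
  moves=[
    [0,0,10,0,-0.3],
    [0,0,25,0,-0.3],
    [0,0,40,0,-0.3],
    [0,0,40,0,-0.3],
    [0,0,35,0,-0.3],
    [0,0,20,0,-0.3],
    [-3,-15,0,0,-0.3],
    [-7,-35,0,0,-0.3],
    [-8,-45,0,0,-0.3],
    [-9,-50,0,0,-0.3],
    [-9,-50,0,0,-0.3],
    [-8,-45,0,0,-0.3],
  ],
)

```text
time: 12.78
tool_pos: [0.4231, -0.1975, 0.2518]
orientation: [-179.9, 0.1, 0.0]
force: [1.0, 0.1, -3.8]
opening: 0.601
finger_force: 30.0
```

Emit:
drive_tool(
  moves=[
    [-7,-35,0,0,-0.3],
    [-4,-20,-5,0,-0.3],
    [0,-7,-20,0,-0.3],
    [0,0,-35,0,-0.3],
    [0,0,-35,0,-0.3],
    [0,0,-30,0,-0.3],
    [0,0,-20,0,-0.3],
    [0,0,-10,0,-0.3],
    [0,0,-6,0,-0.3],
    [0,0,-3,0,-0.3],
    [0,0,0,0,-0.3],
  ],
)

```text
time: 14.15
tool_pos: [0.414, -0.2577, 0.0893]
orientation: [180.0, -0.0, 0.1]
force: [0.2, -0.0, -3.5]
opening: 0.602
finger_force: 30.0
```

Emit:
drive_tool(
  moves=[
    [0,0,-4,0,-0.3],
    [0,0,-1.5,0,-0.3],
    [0,0,0,0,-0.3],
  ],
)

```text
time: 14.52
tool_pos: [0.4139, -0.2576, 0.0836]
orientation: [180.0, -0.0, 0.0]
force: [-1.1, -0.0, -3.7]
opening: 0.597
finger_force: 30.0
```

Emit:
drive_tool(
  moves=[
    [0,0,-1,0,-0.3],
    [0,0,0,0,-0.3],
  ],
)

```text
time: 14.78
tool_pos: [0.4143, -0.2579, 0.0835]
orientation: [180.0, -0.1, 0.0]
force: [-2.7, 1.7, 8.8]
opening: 0.602
finger_force: 30.0
```

Emit:
drive_tool(
  moves=[
    [0,0,0,0,0.65],
    [0,0,0,0,0.65],
    [0,0,0,0,0.65],
    [0,0,25,0,0.65],
    [0,0,45,0,0.65],
    [0,0,45,0,0.65],
    [0,0,45,0,0.65],
    [8,13,5,0,0.65],
    [22,38,0,0,0.55],
    [29,50,0,0,0.55],
    [29,50,0,0,0.55],
    [29,50,0,0,0.55],
  ],
)

```text
time: 16.27
tool_pos: [0.5312, -0.0543, 0.2464]
orientation: [-180.0, 0.1, 0.1]
force: [-0.4, -0.2, 0.5]
opening: 0.777
finger_force: 0.0
```

Emit:
drive_tool(
  moves=[
    [0,0,0,0,0.55],
    [0,0,0,0,0.55],
  ],
)

```text
time: 16.52
tool_pos: [0.5304, -0.0564, 0.2465]
orientation: [-180.0, 0.1, 0.1]
force: [0.3, -0.4, -0.7]
opening: 0.775
finger_force: 0.0
```

```bash
python3 - <<'E'
from h import *
t=camera("top")[170:290,220:445,::-1]; w=camera("wrist")[:,:,::-1]
cv2.imwrite("pics/c2.png",np.vstack([cv2.resize(t,(560,299)),np.pad(cv2.resize(w,(400,300)),((0,0),(0,160),(0,0)))]))
E
```

```text
(no output)
```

View pics/c2.png

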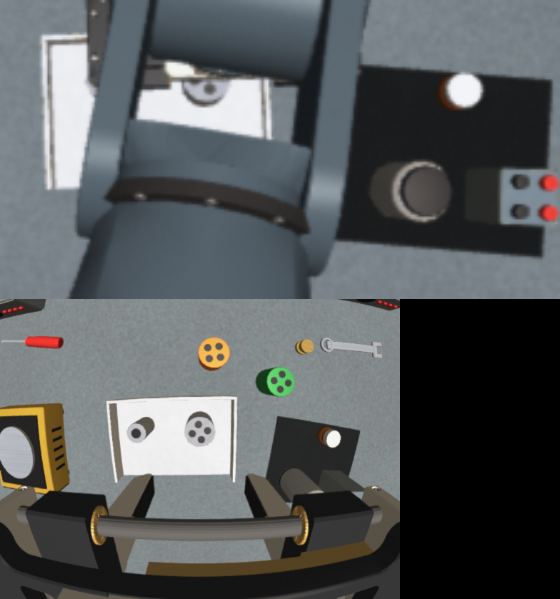

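The flask (420,190) and the box (530,195) both stand upright on the mat, clear of the jar. The wide block is between the fingers, so I'll descend to it.

Emit:
drive_tool(
  moves=[
    [1,-0.5,-10,0,0.55],
    [0,0,-35,0,0.55],
    [0,0,-40,0,0.55],
    [0,0,-40,0,0.55],
    [0,0,-35,0,0.55],
    [0,0,-20,0,0.55],
    [0,0,-10,0,0.55],
    [0,0,-6,0,0.55],
    [0,0,0,0,0.55],
  ],
)

```text
time: 17.75
tool_pos: [0.5319, -0.0573, 0.0517]
orientation: [180.0, -0.0, 0.0]
force: [-0.6, 0.2, -0.3]
opening: 0.777
finger_force: 0.0
```

Emit:
drive_tool(
  moves=[
    [0,0,0,0,0.3],
    [0,0,0,0,0.1],
    [0,0,0,0,-0.3],
    [0,0,0,0,-0.3],
    [0,0,0,0,-0.3],
  ],
  squeeze=30,
)

```text
time: 18.38
tool_pos: [0.5319, -0.0571, 0.0515]
orientation: [180.0, -0.0, 0.1]
force: [0.1, -0.2, -0.8]
opening: 0.355
finger_force: 0.0
```

The fingers closed on nothing, so I'll look before doing anything else.

```bash
python3 - <<'E'
from h import *
s=camera("scene")[130:270,190:350,::-1]; w=camera("wrist")[:,:,::-1]
cv2.imwrite("pics/c3.png",np.hstack([cv2.resize(s,(400,350),interpolation=cv2.INTER_CUBIC),cv2.resize(w,(400,350))]))
E
```

```text
(no output)
```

View pics/c3.png

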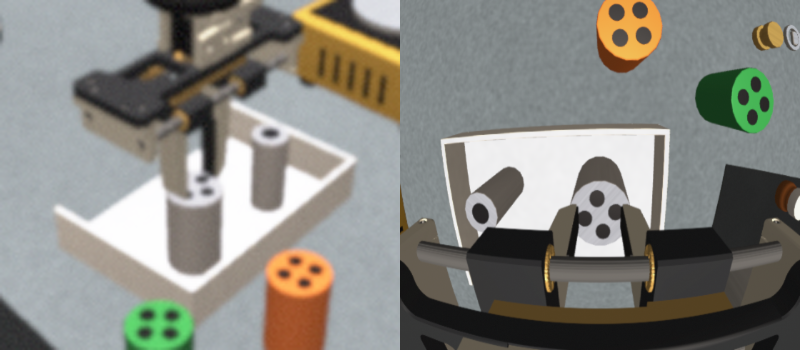

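```bash
cat >> h.py <<'E'
def wray(u,v,z):
    c=get_calibration("wrist");T=np.array(c["world_from_camera"]);a=np.array([u-c["cx"],v-c["cy"]])/c["fx"];th=np.hypot(*a)
    d=T[:3,:3]@np.array([a[0]/th*np.sin(th),-a[1]/th*np.sin(th),-np.cos(th)]);o=T[:3,3];return o+d*(z-o[2])/d[2]
def proj(n,p):
    c=get_calibration(n);T=np.array(c["world_from_camera"]);q=T[:3,:3].T@(np.array(p)-T[:3,3]);return np.array([c["cx"]+c["fx"]*q[0]/-q[2],c["cy"]-c["fy"]*q[1]/-q[2]])
E
python3 - <<'E'
from h import *
print("wide wrist",wray(280,261.6,.083),"slim wrist",wray((481-400)*1.4,213*1.2,.083))
print("wide scene",ray("scene",190+193/2.5,130+190/2.5,.083))
for p in((.532,-.057,.0515),(.532,-.04,.0515),(.532,-.074,.0515),(.532,-.057,.083),(.532,-.057,.13)):print(p,(proj("scene",p)-[190,130])*2.5)
s=read_state();print(s["tool_pos"],s["orientation"],s["q"])
w=camera("wrist")[:,:,::-1];cv2.imwrite("pics/c4.png",cv2.resize(w[180:390,140:420],(800,600),interpolation=cv2.INTER_CUBIC))
E
```

```text
wide wrist [ 0.52932977 -0.05819994  0.083     ] slim wrist [0.53027907 0.04543352 0.083     ]
wide scene [ 0.53411827 -0.06080297  0.083     ]
(0.532, -0.057, 0.0515) [194.26971135 216.02082174]
(0.532, -0.04, 0.0515) [207.39859671 206.68406115]
(0.532, -0.074, 0.0515) [180.8060458  225.59566518]
(0.532, -0.057, 0.083) [194.16115342 186.87140041]
(0.532, -0.057, 0.13) [193.98907563 140.66594747]
[ 0.53187186 -0.05709333  0.05154816] [-1.79999568e+02 -3.58544369e-03  4.83038807e-02] [-1.11144438e+01  2.86940900e+01  1.03164056e+02  1.50102198e-03
  4.81384204e+01  7.88362507e+01]
```

View pics/c4.png

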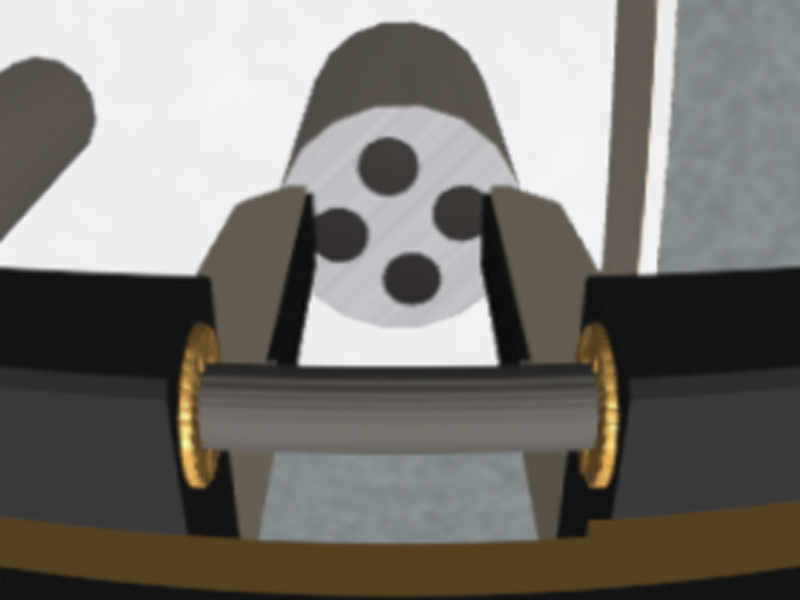

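The wrist crop shows both fingertips (310,195) and (487,195) lying over the block's top face. The scene view agrees, with a tip at (178,190). So the real tips are about 35 mm higher than the reported TCP, which explains why the flask grip was narrow. The block hasn't moved. I'll open and go down 32 mm further in small steps, watching the force.

Emit:
drive_tool(
  moves=[
    [0,0,0,0,0.6],
    [0,0,0,0,0.6],
    [0,0,0,0,0.6],
    [0,0,0,0,0.6],
    [0,0,-8,0,0.6],
    [0,0,-8,0,0.6],
  ],
)

```text
time: 19.27
tool_pos: [0.5317, -0.0571, 0.0348]
orientation: [-180.0, 0.0, 0.0]
force: [-0.3, 0.6, 0.8]
opening: 0.797
finger_force: 0.0
```

Emit:
drive_tool(
  moves=[
    [0,0,-6,0,0.6],
    [0,0,-6,0,0.6],
    [0,0,-4,0,0.6],
    [0,0,0,0,0.6],
  ],
)

```text
time: 19.77
tool_pos: [0.5317, -0.0571, 0.0193]
orientation: [-180.0, 0.0, 0.0]
force: [-0.9, -1.1, 0.6]
opening: 0.802
finger_force: 0.0
```

Emit:
drive_tool(
  moves=[
    [0,0,0,0,0.3],
    [0,0,0,0,0.1],
    [0,0,0,0,-0.3],
    [0,0,0,0,-0.3],
    [0,0,0,0,-0.3],
  ],
  squeeze=30,
)

```text
time: 20.4
tool_pos: [0.5319, -0.0571, 0.0197]
orientation: [180.0, -0.0, 0.0]
force: [-0.9, -0.4, 1.3]
opening: 0.533
finger_force: 30.0
```

It's gripped at about 49.6 mm. Next: lift and carry to the plate.

Emit:
drive_tool(
  moves=[
    [0,0,10,0,-0.3],
    [0,0,25,0,-0.3],
    [0,0,40,0,-0.3],
    [0,0,40,0,-0.3],
    [0,0,30,0,-0.3],
    [0,0,10,0,-0.3],
    [-1,10,0,0,-0.3],
    [-3,30,0,0,-0.3],
    [-4,45,0,0,-0.3],
    [-4,50,0,0,-0.3],
    [-4,50,0,0,-0.3],
    [-4,50,0,0,-0.3],
  ],
)

```text
time: 21.9
tool_pos: [0.5104, 0.1798, 0.1728]
orientation: [180.0, 0.2, 0.1]
force: [1.2, -0.7, -2.3]
opening: 0.533
finger_force: 30.0
```

Emit:
drive_tool(
  moves=[
    [-4,50,0,0,-0.3],
    [-4,45,0,0,-0.3],
    [-3,30,0,0,-0.3],
    [-2,16.5,-10,0,-0.3],
    [0,0,-20,0,-0.3],
    [0,0,-15,0,-0.3],
    [0,0,-8,0,-0.3],
    [0,0,0,0,-0.3],
  ],
)

```text
time: 22.9
tool_pos: [0.4987, 0.319, 0.121]
orientation: [180.0, 0.1, 0.0]
force: [-0.2, -0.5, -2.1]
opening: 0.53
finger_force: 30.0
```

Emit:
drive_tool(
  moves=[
    [0,0,-3,0,-0.3],
    [0,0,-2,0,-0.3],
    [0,0,0,0,-0.3],
  ],
)

```text
time: 23.28
tool_pos: [0.4989, 0.3194, 0.1166]
orientation: [-180.0, -0.0, 0.0]
force: [-0.3, -0.1, -3.4]
opening: 0.537
finger_force: 30.0
```

Emit:
drive_tool(
  moves=[
    [0,0,-1,0,-0.3],
    [0,0,0,0,-0.3],
  ],
)

```text
time: 23.52
tool_pos: [0.4989, 0.3194, 0.1155]
orientation: [-180.0, -0.0, 0.0]
force: [-0.4, 0.8, -2.5]
opening: 0.533
finger_force: 30.0
```

Emit:
drive_tool(
  moves=[
    [0,0,-1,0,-0.3],
    [0,0,0,0,-0.3],
  ],
)

```text
time: 23.78
tool_pos: [0.499, 0.3195, 0.1147]
orientation: [-180.0, -0.0, 0.0]
force: [0.5, -0.2, -0.7]
opening: 0.534
finger_force: 30.0
```

Emit:
drive_tool(
  moves=[
    [0,0,-0.5,0,-0.3],
    [0,0,0,0,0.6],
    [0,0,0,0,0.6],
    [0,0,0,0,0.6],
    [0,0,20,0,0.6],
    [0,0,40,0,0.6],
    [0,0,45,0,0.6],
    [0,0,40,0,0.65],
    [-5,-30,0,0,0.65],
    [-8,-55,0,0,0.65],
    [-8,-55,0,0,0.65],
    [-8,-55,0,0,0.65],
  ],
)

```text
time: 25.28
tool_pos: [0.4694, 0.1229, 0.2591]
orientation: [-180.0, -0.0, 0.1]
force: [1.1, 0.4, 0.2]
opening: 0.823
finger_force: 0.0
```

Emit:
drive_tool(
  moves=[
    [-8,-55,0,0,0.65],
    [-8,-55,0,0,0.65],
    [-8,-55,0,0,0.65],
    [-8,-55,0,0,0.65],
    [-8,-55,0,0,0.65],
    [-8,-55,0,0,0.65],
    [-7,-40,0,0,0.65],
    [0,-12,0,0,0.65],
    [0,0,0,0,0.65],
    [0,0,0,0,0.65],
  ],
)

```text
time: 26.52
tool_pos: [0.4152, -0.2565, 0.2591]
orientation: [-180.0, -0.0, 0.1]
force: [-0.3, 0.5, 0.2]
opening: 0.827
finger_force: 0.0
```

```bash
python3 - <<'E'
from h import *
t=camera("top")[165:290,105:445,::-1]; w=camera("wrist")[:,:,::-1]; s=camera("scene")[80:250,180:420,::-1]
cv2.imwrite("pics/c5.png",np.vstack([cv2.resize(t,(800,294)),np.hstack([cv2.resize(w,(400,300)),cv2.resize(s,(400,300))])]))
E
```

```text
(no output)
```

View pics/c5.png

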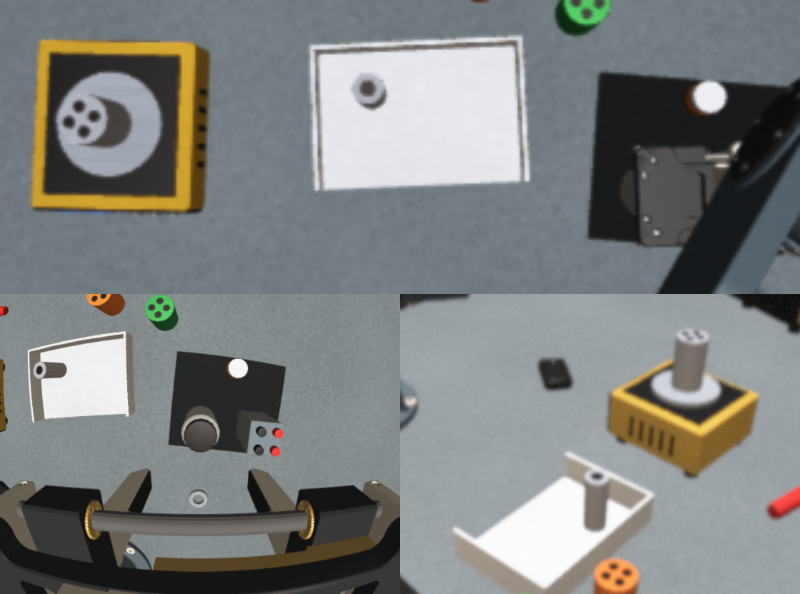

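The wide block stands upright on the plate, with its top at (82,117) in the top crop. The flask and box are untouched. I'll check the block's position and then regrip the flask.

```bash
python3 - <<'E'
from h import *
print(ray("top",105+82/2.353,165+117/2.353,.178), ray("top",105+369/2.353,165+89/2.353,.083), ray("scene",180+691/1.667-240,80+(337-294)/1.765,.178))
E
```

```text
[0.5002362  0.31859002 0.178     ] [0.52867337 0.04551828 0.083     ] [0.49950574 0.31247536 0.178     ]
```

Emit:
drive_tool(
  moves=[
    [-1,-1.5,-15,0,0.65],
    [0,0,-35,0,0.65],
    [0,0,-40,0,0.65],
    [0,0,-40,0,0.65],
    [0,0,-30,0,0.65],
    [0,0,-15,0,0.65],
    [0,0,0,0,0.65],
  ],
)

```text
time: 27.55
tool_pos: [0.4135, -0.2587, 0.0834]
orientation: [-179.9, 0.1, 0.1]
force: [-0.3, -0.1, 0.5]
opening: 0.825
finger_force: 0.0
```

Placed within about 1 mm. I'll grip the flask 8 mm lower this time for a better hold.

Emit:
drive_tool(
  moves=[
    [0,0,-5,0,0.65],
    [0,0,-3,0,0.65],
    [0,0,0,0,0.65],
  ],
)

```text
time: 27.92
tool_pos: [0.414, -0.2592, 0.0763]
orientation: [180.0, -0.0, 0.1]
force: [0.4, 0.2, -0.0]
opening: 0.827
finger_force: 0.0
```

Emit:
drive_tool(
  moves=[
    [0,0,0,0,0.4],
    [0,0,0,0,0.25],
    [0,0,0,0,-0.3],
    [0,0,0,0,-0.3],
    [0,0,0,0,-0.3],
  ],
  squeeze=30,
)

```text
time: 28.55
tool_pos: [0.4139, -0.259, 0.0761]
orientation: [-180.0, -0.0, 0.0]
force: [0.6, 1.4, 3.9]
opening: 0.611
finger_force: 30.0
```

Emit:
drive_tool(
  moves=[
    [0,0,10,0,-0.3],
    [0,0,25,0,-0.3],
    [0,0,40,0,-0.3],
    [0,0,40,0,-0.3],
    [0,0,35,0,-0.3],
    [0,0,20,0,-0.3],
    [3,15,0,0,-0.3],
    [7,35,0,0,-0.3],
    [8,45,0,0,-0.3],
    [9,50,0,0,-0.3],
    [9,50,0,0,-0.3],
    [8,45,0,0,-0.3],
  ],
)

```text
time: 30.05
tool_pos: [0.4569, -0.0165, 0.2448]
orientation: [-180.0, 0.1, 0.1]
force: [1.0, 0.3, -4.6]
opening: 0.613
finger_force: 30.0
```

Emit:
drive_tool(
  moves=[
    [7,35,0,0,-0.3],
    [4,20,-5,0,-0.3],
    [0,8,-20,0,-0.3],
    [0,0,-35,0,-0.3],
    [0,0,-35,0,-0.3],
    [0,0,-30,0,-0.3],
    [0,0,-20,0,-0.3],
    [0,0,-10,0,-0.3],
    [0,0,-6,0,-0.3],
    [0,0,-3,0,-0.3],
    [0,0,0,0,-0.3],
  ],
)

```text
time: 31.42
tool_pos: [0.469, 0.0439, 0.0823]
orientation: [-180.0, -0.0, 0.0]
force: [0.3, -0.3, -4.2]
opening: 0.61
finger_force: 30.0
```

Emit:
drive_tool(
  moves=[
    [0,0,-4,0,-0.3],
    [0,0,-1,0,-0.3],
    [0,0,0,0,-0.3],
  ],
)

```text
time: 31.8
tool_pos: [0.4688, 0.0439, 0.077]
orientation: [-180.0, 0.0, 0.0]
force: [-0.7, 0.1, -4.0]
opening: 0.616
finger_force: 30.0
```

Emit:
drive_tool(
  moves=[
    [0,0,-1,0,-0.3],
    [0,0,0,0,-0.3],
  ],
)

```text
time: 32.05
tool_pos: [0.4691, 0.0439, 0.0762]
orientation: [180.0, -0.0, 0.1]
force: [-0.9, 0.2, -2.1]
opening: 0.61
finger_force: 30.0
```

Emit:
drive_tool(
  moves=[
    [0,0,-0.5,0,-0.3],
    [0,0,0,0,0.65],
    [0,0,0,0,0.65],
    [0,0,0,0,0.65],
    [0,0,25,0,0.65],
    [0,0,45,0,0.65],
    [0,0,50,0,0.65],
    [0,0,45,0,0.65],
    [-4,-25,10,0,0.65],
    [-8,-50,0,-1,0.65],
    [-9,-57,0,-1,0.65],
    [-9,-57,0,-1,0.65],
  ],
)

```text
time: 33.55
tool_pos: [0.4383, -0.1467, 0.2507]
orientation: [180.0, -0.0, -3.0]
force: [0.1, 0.1, 0.4]
opening: 0.822
finger_force: 0.0
```

Emit:
drive_tool(
  moves=[
    [-9,-57,0,-1,0.65],
    [-9,-57,0,0,0.65],
    [-9,-55,0,0,0.65],
    [-7,-34,0,0,0.65],
    [0,-10,0,0,0.65],
    [0,0,0,0,0.65],
    [0,0,0,0,0.65],
  ],
)

```text
time: 34.42
tool_pos: [0.4052, -0.3569, 0.2506]
orientation: [-180.0, 0.0, -3.9]
force: [-0.2, 0.6, -0.3]
opening: 0.828
finger_force: 0.0
```

Emit:
drive_tool(
  moves=[
    [0,-1,-15,0,0.65],
    [0,0,-35,0,0.65],
    [0,0,-40,0,0.65],
    [0,0,-35,0,0.65],
    [0,0,-27,0,0.65],
    [0,0,-15,0,0.65],
    [0,0,-5,0,0.65],
    [0,0,0,0,0.65],
  ],
)

```text
time: 35.42
tool_pos: [0.4051, -0.3592, 0.0789]
orientation: [180.0, -0.0, -3.9]
force: [0.2, 0.5, -0.5]
opening: 0.825
finger_force: 0.0
```

Emit:
drive_tool(
  moves=[
    [0,0,0,0,0.4],
    [0,0,0,0,0.2],
    [0,0,0,0,-0.3],
    [0,0,0,0,-0.3],
    [0,0,0,0,-0.3],
  ],
  squeeze=30,
)

```text
time: 36.05
tool_pos: [0.405, -0.3592, 0.0789]
orientation: [180.0, -0.0, -3.9]
force: [-0.4, 1.9, 5.0]
opening: 0.574
finger_force: 30.0
```

Emit:
drive_tool(
  moves=[
    [0,0,10,0,-0.3],
    [0,0,25,0,-0.3],
    [0,0,40,0,-0.3],
    [0,0,40,0,-0.3],
    [0,0,35,0,-0.3],
    [0,0,20,0,-0.3],
    [3,15,0,0,-0.3],
    [8,35,0,0,-0.3],
    [10,45,0,0,-0.3],
    [11,50,0,0,-0.3],
    [11,50,0,0,-0.3],
    [10,45,0,0,-0.3],
  ],
)

```text
time: 37.55
tool_pos: [0.4569, -0.1163, 0.2471]
orientation: [-179.9, 0.1, -3.9]
force: [0.6, 0.1, -5.2]
opening: 0.571
finger_force: 30.0
```

Emit:
drive_tool(
  moves=[
    [8,35,0,0,-0.3],
    [5,20,-5,0,-0.3],
    [0,8,-20,0,-0.3],
    [0,0,-35,0,-0.3],
    [0,0,-35,0,-0.3],
    [0,0,-30,0,-0.3],
    [0,0,-20,0,-0.3],
    [0,0,-10,0,-0.3],
    [0,0,-6,0,-0.3],
    [0,0,-3,0,-0.3],
    [0,0,0,0,-0.3],
  ],
)

```text
time: 38.92
tool_pos: [0.471, -0.0561, 0.0848]
orientation: [180.0, -0.0, -4.0]
force: [-0.6, 0.6, -4.8]
opening: 0.577
finger_force: 30.0
```

Emit:
drive_tool(
  moves=[
    [0,0,-4,0,-0.3],
    [0,0,-1,0,-0.3],
    [0,0,0,0,-0.3],
  ],
)

```text
time: 39.3
tool_pos: [0.4708, -0.0561, 0.0795]
orientation: [-180.0, 0.0, -4.0]
force: [0.6, -0.5, -5.4]
opening: 0.576
finger_force: 30.0
```

Emit:
drive_tool(
  moves=[
    [0,0,-1,0,-0.3],
    [0,0,0,0,-0.3],
  ],
)

```text
time: 39.55
tool_pos: [0.4712, -0.0561, 0.0789]
orientation: [180.0, -0.0, -4.0]
force: [-1.3, 0.7, 1.2]
opening: 0.576
finger_force: 30.0
```

Contact. I'll release, rise and move clear toward the right.

Emit:
drive_tool(
  moves=[
    [0,0,0,0,0.65],
    [0,0,0,0,0.65],
    [0,0,0,0,0.65],
    [0,0,25,0,0.65],
    [0,0,45,0,0.65],
    [0,0,50,0,0.65],
    [0,0,45,0,0.65],
    [-10,-25,10,0,0.65],
    [-20,-40,0,0,0.65],
    [-25,-50,0,0,0.65],
    [-25,-50,0,0,0.65],
    [-25,-50,0,0,0.65],
  ],
)

```text
time: 41.05
tool_pos: [0.3648, -0.2726, 0.2537]
orientation: [180.0, -0.0, -3.9]
force: [1.6, 0.1, 0.6]
opening: 0.826
finger_force: 0.0
```

Emit:
drive_tool(
  moves=[
    [-20,-50,0,0,0.65],
    [-15,-50,0,0,0.65],
    [-10,-50,0,0,0.65],
    [0,-40,0,0,0.65],
    [0,-20,0,0,0.65],
    [0,0,0,0,0.65],
    [0,0,0,0,0.65],
    [0,0,0,0,0.65],
  ],
)

```text
time: 42.05
tool_pos: [0.3211, -0.4803, 0.2538]
orientation: [180.0, -0.0, -3.9]
force: [0.5, -0.3, 0.2]
opening: 0.825
finger_force: 0.0
```

```bash
python3 - <<'E'
from h import *
im=camera("top")[:,:,::-1]; a=cv2.imread("pics/topraw.png")
c=lambda i:cv2.resize(i[175:250,232:332],(400,300),interpolation=cv2.INTER_CUBIC)
s=camera("scene")[80:350,60:420,::-1]
cv2.imwrite("pics/c6.png",np.vstack([np.hstack([c(a),c(im)]),np.hstack([cv2.resize(s,(400,300)),cv2.resize(im[165:285,105:445],(400,300))])]))
E
```

```text
(no output)
```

View pics/c6.png

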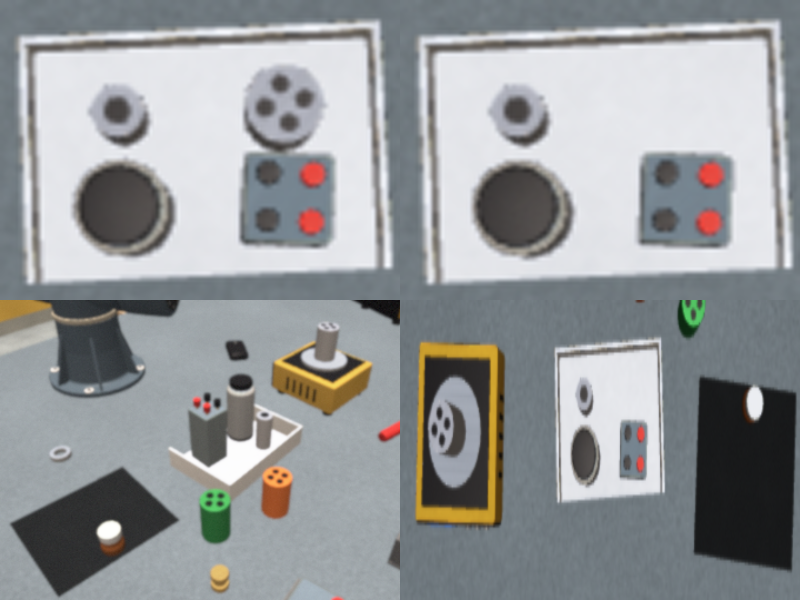

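The before and after crops match to within 1 px: lid at (118,205) vs (518,207), box at (289,197) vs (687,200), slim block unchanged. The wide block stands mid-plate, the jar is untouched and the arm is clear.

```bash
python3 -c "
from plant import *
print(hand_in())"
```

```text
the job is handed in; nothing more can be done
None
```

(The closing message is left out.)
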